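Trace the measuring board's scale to the tail fork

TASK

Show me the length of the fish that lies on the measuring board with its snout at the head stop. Start with the fingertips over the zero mark of the yellow scale, run them along the row of marks one to two centimetres above the strip, and stop level with the fork of that fish's tail. Finish there, still pointing straight down at the mark so that I can read it off, and touch nothing on the way: the fish, the boards and everything round about stay as they lie.

Things in the scene. Friction and masses are not known exactly. Their poses are not given: they have to be found in the camera images.
- board: White plastic fish-measuring board, 340 x 160 mm, 15 mm thick, fixed on the bench (from x = -40 to 300, y = -30 to 130 mm in its frame). Origin on the bench directly under the scale's zero mark; x runs along the scale towards larger lengths, y across the board from the scale to the fish's side, z up. An aluminium rail 10 mm high runs along y = 124 mm.
- scale_zero (a point): Zero mark on the board's top face, 15 mm above the bench, in the middle of the yellow scale; axes as board. The flush yellow strip is 30 mm wide, its middle line y = 0, from x = -5 to 295 mm. Marks every 10 mm from x = 0, every fifth longer, every tenth red.
- head_stop (a point): Middle of the face of the aluminium head stop, at x = 0, y = 79 mm of board, half way up; axes as board. The stop is a plate 12 mm thick behind that face, 98 mm wide (y = 30 to 128 mm), rising 30 mm above the board's top; it does not stand over the scale.
- fish_a: Stiff silvery fish with dark back, lying on its flank: 175 mm from snout to tail fork, 192 mm overall, 37 mm deep, 17 mm high. Origin under the snout tip; x from snout to tail, y to the back, z up. One of three: the fish to measure has its snout at the head stop, 60 to 76 mm from the scale in the board's y; the others lie at y over 150 mm. Which is where changes.
- fish_a_fork (a point): the fork (notch) of that fish's tail, on its middle line, 175 mm from the snout; axes as fish_a
- fish_b: Stiff silvery fish with dark back, lying on its flank: 200 mm from snout to tail fork, 219 mm overall, 43 mm deep, 20 mm high. Origin under the snout tip; x from snout to tail, y to the back, z up. One of three: the fish to measure has its snout at the head stop, 60 to 76 mm from the scale in the board's y; the others lie at y over 150 mm. Which is where changes.
- fish_b_fork (a point): the fork (notch) of that fish's tail, on its middle line, 200 mm from the snout; axes as fish_b
- fish_c: Stiff silvery fish with dark back, lying on its flank: 225 mm from snout to tail fork, 246 mm overall, 48 mm deep, 22 mm high. Origin under the snout tip; x from snout to tail, y to the back, z up. One of three: the fish to measure has its snout at the head stop, 60 to 76 mm from the scale in the board's y; the others lie at y over 150 mm. Which is where changes.
- fish_c_fork (a point): the fork (notch) of that fish's tail, on its middle line, 225 mm from the snout; axes as fish_c
- chopping_board: pale blue chopping board, 310 x 130 x 15 mm, lying close beside the measuring board on the side away from the scale; origin at a lower corner, axes parallel to the measuring board's. Farther off, and no part of the job, stand a balance (101 mm high, to the robot's left) and a tray of fish (70 mm high, to its right).
- forceps: steel forceps, 130 mm long, 20 mm wide, 8 mm high, lying on the bench on the scale's side of the board, about 80 mm from the strip's middle; origin at its middle, x along it
- jar: clear sample jar with blue cap, 60 mm across, 75 mm tall, standing on the bench beyond the board's long end; origin under its centre
Not all that is in view belongs to the job. What is shaped like the fish_b but purple is not meant.

How it is judged:
By the outcome, as a careful person would: the job done as asked, in the order asked, and still so for the second after the job is handed in, with the robot touching nothing.
It also fails if it takes over 45 s, if anything falls off the work surface, if the arm or the gripper's body presses on something with over 40 N, if the wrist force passes 120 N, or if a joint passes its speed limit or range.

ROBOT

A 7-joint arm with a two-finger parallel gripper is mounted at the origin on the work surface. World frame = base frame: x ahead of the robot, y to its left, z up, the work surface at z = 0. Lengths are in m, angles in degrees, forces in N, time in s.
With the tool pointing down it reaches from about 0.4 to 0.9 m from the base axis. Payload 5.5 kg.
Tool frame: the origin (TCP) lies at the very end of the fingers, on their centre line; the grasp point (between the pads) lies 19 mm behind it (r.pinch_z is the distance from the TCP to the grasp point, in m); z points along the fingers, y is the line along which they close (so a half turn about z gives the same grasp; the last joint's range is limited). The gripper opens to 85 mm and grips with 20 to 120 N. Pads are 22 mm wide; open, the fingers measure 114 mm over their backs; the gripper's body (76 mm by 85 mm) begins 54 mm behind the grasp point. The pads swing forward as they close: fully open they stand 13 mm farther back than shut.
Start: joints at [78.908, 28.699, -24.465, 88.831, 12.651, 65.22, -12.049], TCP at [0.287, -0.583, 0.231] pointing down, gripper open.
Joint ranges: [-164.97, 164.97], [-17.58, 116.51], [-87.97, 89.64], [11.32, 138.91], [-80.73, 260.73], [10.89, 115.49], [-147.41, 147.41]. Speed limits (degrees/s): [147.25, 147.25, 180, 180, 180, 180, 180].

INTERFACE

Orientations are given as [roll, pitch, yaw] about the fixed x, y, z axes, in that order (R = Rz(yaw) Ry(pitch) Rx(roll)).
In Python, from bench import r gives the robot as it stands.
- The arm moves only by the tool carry_out, never from a script. Its argument "increments" is a list of rows, each a list of 7 numbers: the shift along the tool's x, y, z in m, then the turn, a rotation vector about the tool's x, y, z in degrees, then the opening, from 0 (shut) to 1 (fully open). A call has 1 to 5 rows; each row is the pose to reach, as a shift and turn from the pose commanded when the call began, along the tool's axes at that moment; what a row does not reach only later rows make up. A row lasts 1/8 s, in which the tool goes at most 62.5 mm and 10.7 degrees, less where a joint would pass 70% of its speed; a pose out of reach is approached as far as the arm can. A call with a gripper value outside its range is refused whole. The fingers move at their own pace and stop on an object; "squeeze" is the grip in N (left out, the last holds). Time passes only in rows, so rows that repeat a pose let the fingers close. It gives the time, the measured TCP pose, the force, the opening and the grip force at its end, in the units of the state.
- r.sense(): the state, without advancing time (a new reading comes with each control period).
- r.capture(name): name is "side" or "top"; returns a dict with "img" (400x640x3 uint8, red, green, blue), "fovy" (degrees; the focal length in pixels is half the picture's height over the tangent of half this angle, whatever the lens; pixels are square), "cx", "cy" (the principal point, pixels), "R" (3x3) and "t" (3): a world point X has camera coordinates R X + t. Camera axes: x right, y down, z forward; pixel columns grow to the right and rows downward; lengths in m; the calibration is good to about 2 mm. A picture is of the moment at which its call begins. There is no depth.
- r.finish_job(): hands the job in; it is judged then, once.
The state is a dict: "t": time; "joints": joint angles; "qd": joint speeds; "tau": joint torques, N m; "position": TCP position; "tool_rot": TCP orientation; "wrist_force": force on the tool from outside, world axes, zero at the start; "torque": the same for the moment, N m; "width": finger opening in m; "finger_force": force on a finger pad.
Only numpy, scipy, OpenCV 4.12 (cv2) and the standard library are available. Lean on these libraries where they do the work, as an engineer would, in place of code of your own. Each camera call takes 0.05 s, during which the arm holds its last target. There are 200 camera calls.

## Working session

There is one attempt and no reset: what is moved stays moved. The work goes in short steps, Python scripts to look and compute and a tool call to move; the robot and the scene stay as the last step left them, time stands still between calls to the robot, and variables do not carry over. Pictures are saved under pics/ and viewed, at most 10 in all, crops included, and the job is handed in when it is done.

Besides the shell and the picture viewer there is one more tool, called by a JSON object that holds its "method" and its "body", one argument or row to a line. carry_out: Moves the arm, as the interface text tells. Its arguments: {"type":"object","properties":{"increments":{"type":"array","items":{"type":"array","items":{"type":"number"}}},"squeeze":{"type":"number"}},"required":["increments"]}

```bash
mkdir -p pics; python3 - <<'E'
from bench import r
import cv2,pickle
for n in("top","side"):
    c=r.capture(n);pickle.dump(c,open(n+".pkl","wb"));cv2.imwrite(f"pics/{n}.png",c["img"][:,:,::-1])
    print(n,c["fovy"],c["cx"],c["cy"],c["R"],c["t"])
s=r.sense();print(s["t"],s["position"],s["tool_rot"],s["width"])
E
```

```text
top 48.205705576568874 323.09197253169526 197.07782310582854 [[ 0.00641983 -0.9999286  -0.01007888]
 [-0.98918502 -0.00487326 -0.14659214]
 [ 0.14653256  0.01091098 -0.98914567]] [0.01937872 0.53261081 1.1713411 ]
side 54.637933345332584 321.58861624154963 205.4810899007747 [[-0.88464859 -0.46614214  0.01041011]
 [-0.31319339  0.57754487 -0.75389112]
 [ 0.34540812 -0.6701891  -0.65691689]] [0.4458802  0.19553779 0.79689613]
0.1 [ 0.286366   -0.58281712  0.23035775] [-1.79898496e+02 -3.01346105e-03  2.61706854e+01] 0.08571276699278994
```

View pics/top.png

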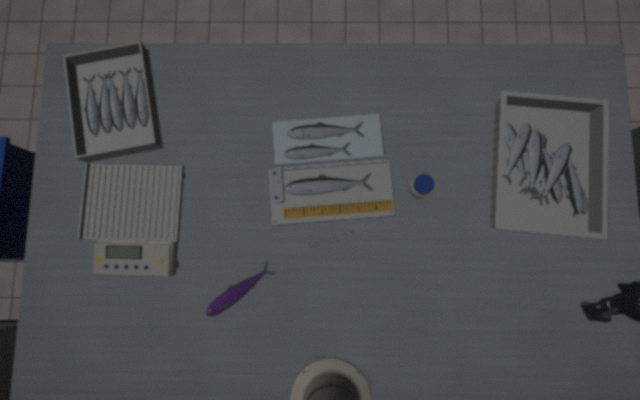

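View pics/side.png

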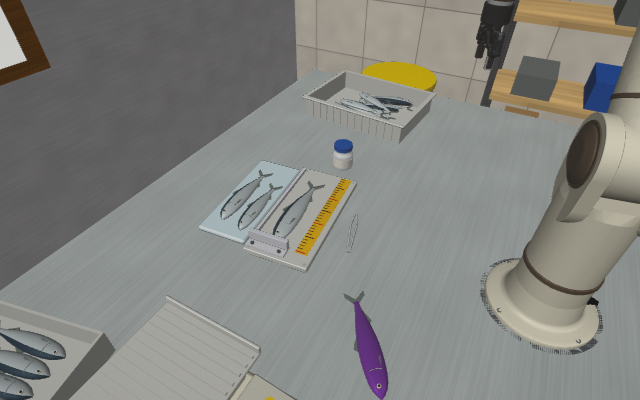

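The top view shows the longest fish (columns 286-372, row 185) on the measuring board. The head stop is at column 276 and the scale at row 210, from column 284 to 393. The forceps are near (330,238) and the jar is at (423,184). I'll zoom in next.

```bash
python3 - <<'E'
import pickle,cv2
for n,(x0,y0,w,h,k) in {"top":(260,150,145,85,5.5),"side":(235,165,130,110,5.4)}.items():
    i=pickle.load(open(n+".pkl","rb"))["img"][y0:y0+h,x0:x0+w,::-1]
    cv2.imwrite(f"pics/{n}_z.png",cv2.resize(i,None,fx=k,fy=k,interpolation=cv2.INTER_CUBIC))
E
```

```text
(no output)
```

View pics/top_z.png

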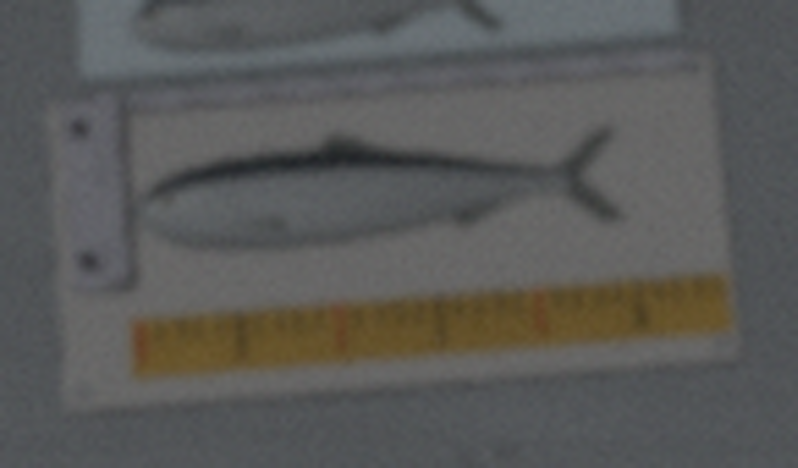

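View pics/side_z.png

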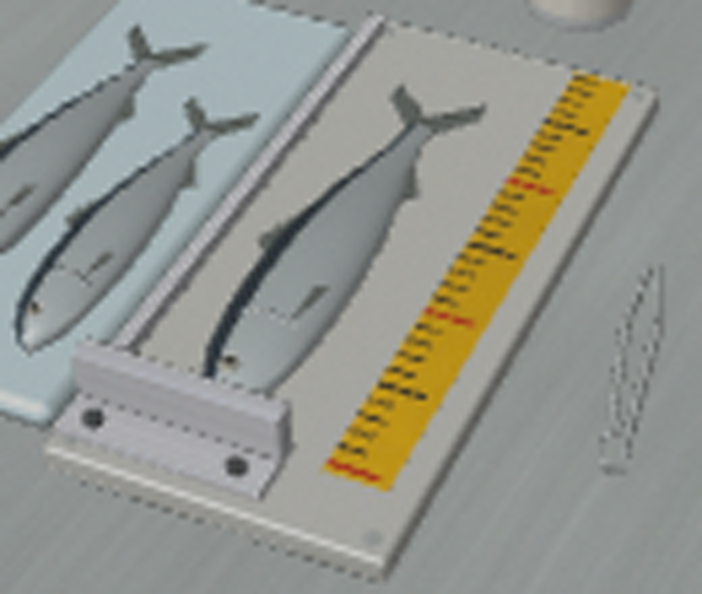

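```bash
cat > h.py <<'E'
import pickle,numpy as np
C={n:pickle.load(open(n+".pkl","rb")) for n in("top","side")}
crop={"top":(260,150,5.5),"side":(235,165,5.4)}
def px(n,p): x,y,k=crop[n]; return (np.array(p,float)+.5)/k-.5+[x,y]
def proj(n,X):
    c=C[n];f=200/np.tan(np.radians(c["fovy"]/2));q=np.asarray(X)@c["R"].T+c["t"]
    return q[:,:2]/q[:,2:]*f+[c["cx"],c["cy"]]
def board(p,B):
    c,s=np.cos(p[2]),np.sin(p[2]);B=np.asarray(B,float)
    return np.c_[p[0]+c*B[:,0]-s*B[:,1],p[1]+s*B[:,0]+c*B[:,1],B[:,2]]
E
python3 - <<'E'
from h import *
from scipy.optimize import least_squares as L
S=[[-.005,.015,.015],[-.005,-.015,.015],[.295,.015,.015],[.295,-.015,.015]]
obs={"top":[[133,320],[135,378],[725,276],[731,330]],"side":[[324,465],[390,490],[578,72],[632,88]]}
# red-mark centres on the midline
R=[[.1,0,.015],[.2,0,.015]]
res=lambda p,ns:np.concatenate([(proj(n,board(p,S))-px(n,obs[n])).ravel() for n in ns])
p0=[.6,.1,-1.5]
for ns in(["top"],["side"],["top","side"]):
    o=L(res,p0,args=(ns,));p=o.x;print(ns,p[:2],np.degrees(p[2]));print(o.fun.reshape(-1,2).round(2).tolist())
F={"top":[568,182],"side":[421,122]}
q=lambda b,ns:np.concatenate([(proj(n,board(p,[b]))-px(n,F[n])[None]).ravel() for n in ns])
o=L(q,[.225,.07,.025],args=(["top","side"],),x_scale=.01);print("fork",o.x,o.fun)
for n in("top","side"):
  for z in(.02,.026): print(n,z,L(lambda b:q([b[0],b[1],z],[n]),[.225,.07]).x)
print("snout top",L(lambda b:(proj("top",board(p,[[b[0],b[1],.024]]))-px("top",[146,208])).ravel(),[0,.07]).x)
print(board(p,[[0,0,.015],[.225,0,.015]]))
E
```

```text
['top'] [0.49155159 0.12604509] -85.24679388789916
[[-0.51, -0.12], [-0.19, 0.15], [0.35, -0.51], [0.34, 0.45]]
['side'] [0.48873196 0.12616059] -85.16597968685869
[[-0.04, 0.54], [-0.14, -0.09], [0.04, -0.19], [0.18, -0.52]]
['top', 'side'] [0.48998111 0.12589173] -85.15688711990009
[[-0.48, 0.45], [-0.13, 0.72], [0.39, -0.11], [0.4, 0.85], [-0.45, 0.27], [-0.57, -0.37], [-0.33, -0.37], [-0.21, -0.71]]
fork [0.219403   0.06867859 0.01831531] [-0.07687751 -0.18810602  0.19485676  0.03316531]
top 0.02 [0.21940818 0.06784151]
top 0.026 [0.21884356 0.0667957 ]
side 0.02 [0.21738197 0.0683457 ]
side 0.026 [0.21046708 0.06524191]
snout top [0.00737184 0.07083262]
[[ 0.48998111  0.12589173  0.015     ]
 [ 0.50897733 -0.09830493  0.015     ]]
```

Fish lengths on the boards come out at about 244, 216 and 187 mm, so the fish to measure is c. The fork reads about 219 mm, against an expected 225 mm or so. I'll check with averaged zooms of the tail and the marks.

```bash
python3 - <<'E'
from bench import r
import cv2,numpy as np
def z(n,x0,y0,w,h,k,m):
    a=np.mean([r.capture(n)["img"].astype(float) for _ in range(m)],0)
    i=a[y0:y0+h,x0:x0+w,::-1]; i=np.clip((i-i.min())*255/(i.max()-i.min()),0,255).astype(np.uint8)
    return cv2.resize(i,None,fx=k,fy=k,interpolation=cv2.INTER_CUBIC)
cv2.imwrite("pics/t2.png",z("top",280,165,120,55,6.6,12))
cv2.imwrite("pics/s2.png",z("side",295,175,65,60,9,4))
E
```

```text
(no output)
```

View pics/t2.png

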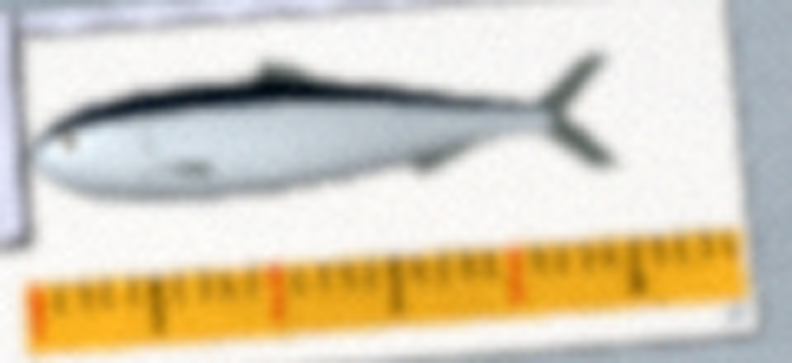

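View pics/s2.png

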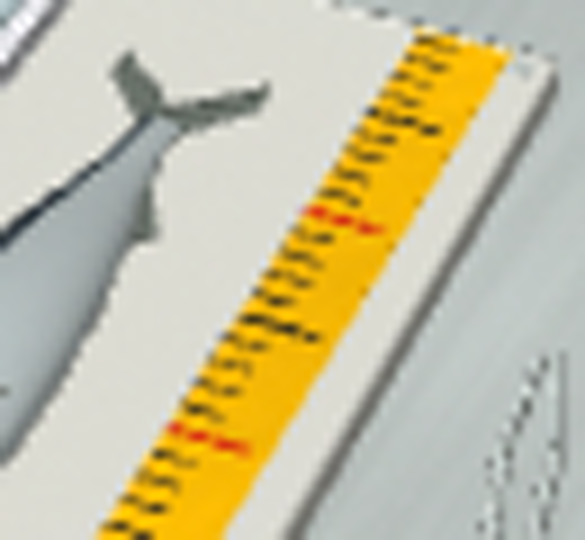

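The fork notch shows at about (560,112) in the averaged top zoom and (168,103) in the side zoom. The red 200 mark is at column 516 in the top zoom and at (347,221) in the side zoom, so I'll refit on the marks.

```bash
python3 - <<'E'
from h import *
import h
from scipy.optimize import least_squares as L
h.crop={"top":(280,165,6.6),"side":(295,175,9)}
obs={"top":{0:(37,317),50:(157,308),100:(278,298),150:(397,289),200:(516,278),250:(638,268)},"side":{100:(212,440),150:(284,328),200:(347,221),250:(410,125)}}
def res(p,ns): return np.concatenate([(proj(n,board(p,[[x/1e3,0,.015] for x in obs[n]]))-px(n,list(obs[n].values()))).ravel() for n in ns])
F={"top":[560,112],"side":[168,103]}
def q(b,p,ns): return np.concatenate([(proj(n,board(p,[b]))-px(n,F[n])[None]).ravel() for n in ns])
for ns in(["top"],["side"],["top","side"]):
    o=L(res,[.49,.126,-1.486],args=(ns,));p=o.x;print(ns,p[:2].round(4),np.degrees(p[2]).round(2),o.fun.reshape(-1,2).round(2).tolist())
    if len(ns)==1:
        for z in(.018,.022,.026): print(" z",z,"fork",L(lambda b:q([b[0],b[1],z],p,ns),[.22,.07],x_scale=.01).x.round(4))
        print(" snout",L(lambda b:(proj("top",board(p,[[b[0],b[1],.024]]))-px("top",[35,150])).ravel(),[0,.07]).x)
    else: print("fork",L(lambda b:q(b,p,ns),[.22,.07,.02],x_scale=.01).x)
E
```

```text
['top'] [0.4922 0.1261] -84.99 [[0.21, 0.07], [0.14, -0.05], [-0.09, -0.02], [-0.01, -0.13], [0.07, 0.05], [-0.32, 0.08]]
 z 0.018 fork [0.2244 0.0681]
 z 0.022 fork [0.2241 0.0674]
 z 0.026 fork [0.2237 0.0667]
 snout [0.00419508 0.069162  ]
['side'] [0.4906 0.1273] -85.11 [[0.02, 0.09], [-0.14, -0.06], [0.16, 0.11], [-0.03, -0.16]]
 z 0.018 fork [0.2265 0.0689]
 z 0.022 fork [0.2219 0.0668]
 z 0.026 fork [0.2172 0.0648]
 snout [0.00533325 0.07066051]
['top', 'side'] [0.492  0.1264] -85.19 [[0.12, 0.14], [0.06, 0.09], [-0.16, 0.18], [-0.08, 0.13], [0.0, 0.37], [-0.37, 0.47], [-0.26, -0.31], [-0.39, -0.42], [-0.06, -0.22], [-0.22, -0.47]]
fork [0.22461369 0.06829967 0.01858428]
```

{"method": "carry_out", "body": {
  "increments": [
    [0.03,-0.023,0,0,0,4.2,0],
    [0.07,-0.054,0,0,0,8.5,0],
    [0.11,-0.085,0,0,0,12.8,0],
    [0.155,-0.12,0,0,0,17,0],
    [0.2,-0.155,0,0,0,21.1,0]
  ]
}}

```text
t: 1.52
position: [0.3986, -0.3545, 0.2316]
tool_rot: [180.0, -0.0, 4.9]
wrist_force: [0.6, -0.3, 0.4]
width: -0.0
finger_force: 0.0
```

{"method": "carry_out", "body": {
  "increments": [
    [0.02,-0.05,0,0,0,0,0],
    [0.04,-0.1,0,0,0,0,0],
    [0.06,-0.15,0,0,0,0,0],
    [0.075,-0.2,0,0,0,0,0],
    [0.09,-0.25,0,0,0,0,0]
  ]
}}

```text
t: 2.15
position: [0.4658, -0.0974, 0.2317]
tool_rot: [180.0, -0.1, 5.1]
wrist_force: [1.2, 0.3, -0.6]
width: 0.0003
finger_force: 0.0
```

{"method": "carry_out", "body": {
  "increments": [
    [0.01,-0.05,0,0,0,0,0],
    [0.02,-0.1,0,0,0,0,0],
    [0.03,-0.15,0,0,0,0,0],
    [0.04,-0.2,0.04,0,0,0,0],
    [0.043,-0.22,0.08,0,0,0,0]
  ]
}}

```text
t: 2.78
position: [0.4898, 0.1275, 0.1515]
tool_rot: [-179.9, -0.2, 5.3]
wrist_force: [0.8, -1.3, -0.2]
width: 0.0003
finger_force: 0.0
```

{"method": "carry_out", "body": {
  "increments": [
    [0,0,0.03,0,0,0,0],
    [0,0,0.06,0,0,0,0],
    [0,0,0.09,0,0,0,0],
    [0,0,0.105,0,0,0,0],
    [0,0,0.105,0,0,0,0]
  ]
}}

```text
t: 3.4
position: [0.4882, 0.1239, 0.0458]
tool_rot: [180.0, 0.1, 5.1]
wrist_force: [0.0, 0.9, 0.4]
width: 0.0002
finger_force: 0.0
```

```bash
python3 - <<'E'
from bench import r
import cv2
from h import *
s=r.sense();P=s["position"];print(P,s["tool_rot"])
i=r.capture("side")["img"][165:275,235:365,::-1]
i=cv2.resize(i,None,fx=5.4,fy=5.4,interpolation=cv2.INTER_CUBIC)
for X,c in((P,(0,255,0)),([P[0],P[1],.015],(255,0,255)),([.492,.1264,.015],(255,0,0))):
    u=(proj("side",[X])[0]-[235,165]+.5)*5.4; print(u); cv2.circle(i,tuple(int(v) for v in u),3,c,1)
cv2.imwrite("pics/z0.png",i)
E
```

```text
[0.48820147 0.1238595  0.0457633 ] [1.79995161e+02 9.33281798e-02 5.08239019e+00]
[364.16177243 416.70047385]
[365.85193529 467.74025825]
[354.91213736 468.51594175]
```

View pics/z0.png

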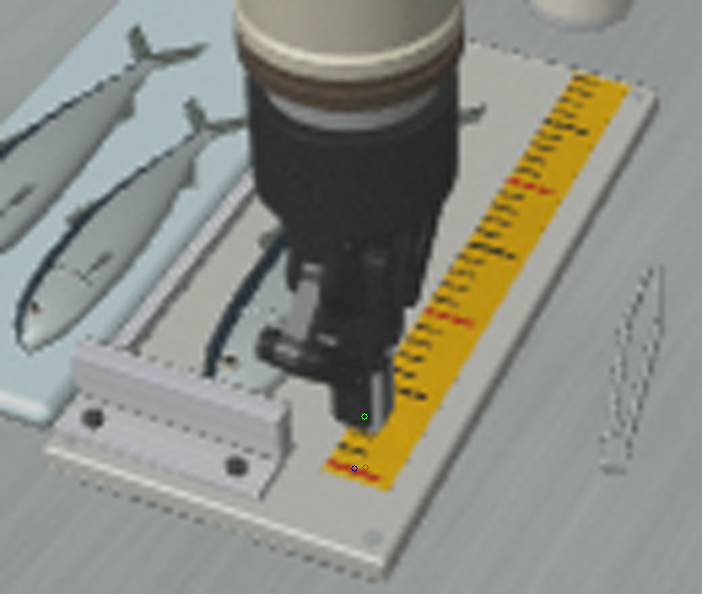

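The fingertips hang just above the zero mark, with the TCP's foot at zoom pixel (366,468) and the zero mark at (355,468). I'll make a small correction and lower.

{"method": "carry_out", "body": {
  "increments": [
    [0.003,-0.002,0.005,0,0,0,0],
    [0.003,-0.002,0.012,0,0,0,0],
    [0.003,-0.002,0.016,0,0,0,0],
    [0.003,-0.002,0.016,0,0,0,0],
    [0.003,-0.002,0.016,0,0,0,0]
  ]
}}

```text
t: 4.08
position: [0.4916, 0.1262, 0.0304]
tool_rot: [-180.0, -0.0, 5.1]
wrist_force: [0.2, 0.2, -1.0]
width: -0.0
finger_force: 0.0
```

{"method": "carry_out", "body": {
  "increments": [
    [0,0,0,0,0,0,0],
    [0,0,0,0,0,0,0],
    [0,0,0,0,0,0,0]
  ]
}}

```text
t: 4.45
position: [0.4916, 0.1262, 0.0304]
tool_rot: [-180.0, -0.0, 5.1]
wrist_force: [-1.3, 0.4, 0.0]
width: 0.0002
finger_force: 0.0
```

{"method": "carry_out", "body": {
  "increments": [
    [0,0.01,0,0,0,0,0],
    [0,0.025,0,0,0,0,0],
    [0,0.04,0,0,0,0,0],
    [0,0.055,0,0,0,0,0],
    [0,0.07,0,0,0,0,0]
  ]
}}

```text
t: 5.08
position: [0.4979, 0.0549, 0.0303]
tool_rot: [180.0, 0.0, 5.0]
wrist_force: [0.6, 0.1, 0.1]
width: -0.0002
finger_force: 0.0
```

{"method": "carry_out", "body": {
  "increments": [
    [0,0.015,0,0,0,0,0],
    [0,0.03,0,0,0,0,0],
    [0,0.045,0,0,0,0,0],
    [0,0.06,0,0,0,0,0],
    [0,0.075,0,0,0,0,0]
  ]
}}

```text
t: 5.7
position: [0.5045, -0.0192, 0.0303]
tool_rot: [180.0, -0.0, 5.1]
wrist_force: [0.8, 0.1, 0.5]
width: 0.0
finger_force: 0.0
```

{"method": "carry_out", "body": {
  "increments": [
    [0,0.015,0,0,0,0,0],
    [0,0.03,0,0,0,0,0],
    [0,0.045,0,0,0,0,0],
    [0,0.06,0,0,0,0,0],
    [0,0.07,0,0,0,0,0]
  ]
}}

```text
t: 6.32
position: [0.5107, -0.0893, 0.0303]
tool_rot: [180.0, -0.0, 5.0]
wrist_force: [-0.3, 0.9, 0.1]
width: -0.0
finger_force: 0.0
```

{"method": "carry_out", "body": {
  "increments": [
    [0,0.006,0,0,0,0,0],
    [0,0.01,0,0,0,0,0],
    [0,0.01,0,0,0,0,0],
    [0,0.01,0,0,0,0,0],
    [0,0.01,0,0,0,0,0]
  ]
}}

```text
t: 6.95
position: [0.5115, -0.0975, 0.0304]
tool_rot: [-180.0, -0.0, 5.1]
wrist_force: [0.8, 0.1, -0.6]
width: 0.0003
finger_force: 0.0
```

```bash
python3 - <<'E'
from bench import r
import cv2
from h import *
s=r.sense();P=s["position"];print(P,s["tool_rot"],s["qd"])
i=r.capture("side")["img"][165:275,235:365,::-1]
i=cv2.resize(i,None,fx=5.4,fy=5.4,interpolation=cv2.INTER_CUBIC)
u=(proj("side",[P])[0]-[235,165]+.5)*5.4; print(u); cv2.circle(i,tuple(int(v) for v in u),3,(0,255,0),1)
cv2.imwrite("pics/end.png",i)
E
```

```text
[ 0.51150476 -0.09748863  0.03035332] [-1.79991256e+02 -5.50963264e-03  5.11530378e+00] [-0.02159769 -0.01405635  0.00623976 -0.1388368  -0.06350083 -0.04289686
  0.03081232]
[550.58294032 131.32620959]
```

View pics/end.png

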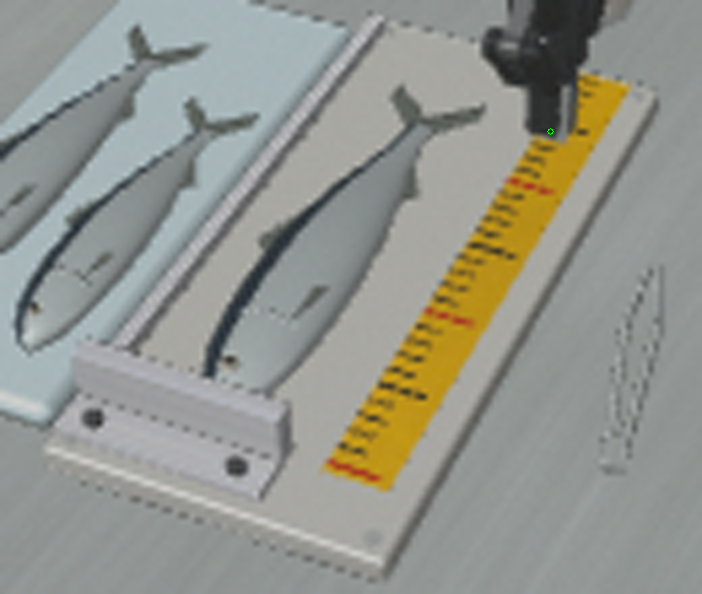

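The fingertips are over the strip at about 225 mm, level with the fork. Fish, boards and forceps lie as before, so I'm handing in.

```bash
python3 -c "from bench import r; print(r.finish_job())"
```

```text
the job is handed in; nothing more can be done
None
```

The fish at the head stop is fish_c, fork length about 225 mm: the fingertips ran from the zero mark along the scale about 15 mm above the strip, stopped level with its tail fork pointing straight down, with no sign of contact in the force readings or the final picture, and the job is handed in.

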